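# Check the groove wear of a saw guide shoe with a dial depth gauge and sort the shoe

## Robot

A 6-joint arm with a two-finger parallel gripper is mounted at the origin on the work surface. World frame = base frame: x ahead of the robot, y to its left, z up, the work surface at z = 0. Lengths are in m, angles in rad, forces in N, time in s.
With the tool pointing down it reaches from about 0.35 to 0.975 m from the base axis. Payload 4.9 kg.
Tool frame: the origin (TCP) lies on the centre line of the jaws, within the pads' length; the fingertips stand manip.tcp_to_tips ahead of it and the grasp point (between the pads) is the TCP (manip.tcp_to_tips is the distance from the TCP to the fingertips, in m); y points along the fingers, z is the direction in which the jaws open and shut, and the axes are right-handed (so a half turn about y gives the same grasp; the last joint's range is limited). The gripper opens to 85 mm and grips with 20 to 120 N. Pads are 22 mm wide; open, the fingers measure 114 mm over their backs; the gripper's body (76 mm by 85 mm) begins 54 mm behind the grasp point. The pads swing forward as they close: fully open they stand 13 mm farther back than shut.
Start: joints at [-1.449, 0.053, 1.613, -0, 1.476, -0.119], TCP at [0.149, -0.607, 0.25] pointing down, gripper open.
Joint ranges: [-3.01, 3.01], [-1.01, 2.22], [0.06, 2.58], [-1.02, 4.17], [0.09, 2.62], [-3.14, 3.14]. Speed limits (rad/s): [2.57, 2.57, 3.14, 3.14, 3.14, 3.14].

## Interface

Orientations are given as a unit quaternion [w, x, y, z].
In Python, from plant import manip gives the robot as it stands.
- The arm moves only by the tool apply_moves, never from a script. Its argument "moves" is a list of rows, each a list of 7 numbers: the gripper's target within -1 to 1 (shut at 1, half-way at 0, fully open at -1), then the shift along the tool's x, y, z in mm, then the turn, a rotation vector about the tool's x, y, z in degrees. A call has 1 to 20 rows; each row shifts and turns the commanded pose from where the row before left it, along the tool's axes as they then stand; what a row does not reach is not made up. A row lasts 1/10 s, in which the tool goes at most 50 mm and 8.59 degrees, less where a joint would pass 70% of its speed; a pose out of reach is approached as far as the arm can. A call with a gripper value outside its range is refused whole. The fingers move at their own pace and stop on an object; the grip force is fixed at half the most. Time passes only in rows, so rows that do not move let the fingers close. It gives the time, the measured TCP pose, the force and the opening at its end, in the units of the state.
- manip.state(): the state, without advancing time (a new reading comes with each control period).
- manip.grab_frame(name): name is "scene" or "top" or "wrist"; returns the picture (480x640x3 uint8, blue, green, red); there is no depth.
- manip.calibration(name): a dict with "mtx" (3x3 intrinsics, pixels), "distortion" ([k1, k2, p1, p2, k3] as OpenCV has them; the pictures are not rectified), "T" (4x4, takes a point from camera to world coordinates); the wrist camera has in their place "T_tool_cam" (4x4, takes a point from camera to tool coordinates, whose origin is the TCP and whose axes are the tool frame's). Camera axes: x right, y down, z forward; pixel columns grow to the right and rows downward; lengths in m; the calibration is good to about 2 mm. A picture is of the moment at which its call begins: read the wrist's pose just before it. calibration takes no time and is no camera call.
- manip.job_done(): hands the job in, once; it reports no verdict.
The state is a dict: "time": time; "joint_pos": joint angles; "joint_vel": joint speeds; "joint_efforts": joint torques, N m; "tool_pos": TCP position; "tool_rot": TCP orientation; "contact_force": force on the tool from outside, world axes, zero at the start; "ft_torque": the same for the moment, N m; "gripper_width": opening from 0.0 (shut) to 1.0 (fully open).
Only numpy, scipy, OpenCV 4.12 (cv2) and the standard library are available. Lean on these libraries where they do the work, as an engineer would, in place of code of your own. Each camera call takes 0.05 s, during which the arm holds its last target. There are 200 camera calls.

## Task

Take the dial depth gauge from its orange cradle and measure how deep the groove in the cast guide shoe is: put its probe in the groove, push down gently until the gauge's base sits flat on both lands, hold it still there for a moment so that the reading is true, then stand the gauge back in its cradle. If the groove is worn deeper than 8 mm (pointer in the red) set the shoe down flat, right way up, in the red scrap tray, otherwise in the blue tray. Do not force the gauge, do not drop either piece, and leave everything else on the bench where it is.

Things in the scene. Friction and masses are not known exactly. Their poses are not given: they have to be found in the camera images.
- gauge: Dial depth gauge, 0.3 kg, upright in the cradle. Black body 38 mm (x) by 44 mm (y), flat sides from 10 to 64 mm height, on a steel bridge base 20 mm (x) by 62 mm (y) by 10 mm high. Origin: centre of the base's flat underside, z up. Its feet are the base's ends, 10 to 31 mm out along +y and -y. A probe pin 5 mm thick stands 16 mm out of the underside on the z axis.
- gauge_dial (a point): Centre of the white dial, 33 mm across, on the gauge's top, 65 mm above its underside, axes as the gauge's. The black pointer turns 0.3 rad per mm of depth: at 8 mm it points along +x (black limit mark), for shallower grooves it stands counter-clockwise of that, seen from above, in the green, for deeper ones clockwise, in the red.
- gauge_probe (a joint): How far the gauge's probe is pushed in, m: 0 = fully out (16 mm below the base), as at the start. Depth shown = 16 mm minus this. Sprung and braked: it takes about 5 N to push it in and then stays, so the reading is kept after lifting off. Pushing it on a land or on the bench spoils the reading.
- shoe: Loose cast-aluminium guide shoe, 0.27 to 0.45 kg, flat on the bench. Flange 112 mm (x) by 68 mm (y) by 8 mm thick; on it a block 90 mm (x) by 50 mm (y), to be gripped across its 50 mm just above the flange. Origin: centre of the flange's underside, z up.
- shoe_groove (a point): On the shoe's z axis, 34 mm above its underside: middle of the groove's mouth in a mid-size shoe. Sizes differ: the block's true top is up to 5 mm higher or lower, to be felt. The groove is 14 mm wide (7 mm either side), runs along x through the whole block, open at the ends, 4 to 12 mm deep. The lands either side are 18 mm wide.
- cradle: Orange fixed gauge cradle, 60 mm (x) by 90 mm (y), origin at the centre of its underside. The gauge's base stands on ledges 30 mm high with an open gap between them (9 mm either side of the middle along y) for the probe, inside a rim 4 mm higher, in a pocket 32 mm (x) by 73 mm (y), gauge axes along the cradle's, either way round.
- tray_keep: Blue plastic tray for good shoes, fixed. 220 mm (x) by 170 mm (y), walls 4 mm thick and 32 mm high, floor 4 mm thick; origin at the centre of its underside.
- tray_scrap: Red plastic tray for worn shoes, fixed; same size and origin as the blue one.

How it is judged:
By the outcome, as a careful person would: the job done as asked, in the order asked, and still so for the second after the job is handed in, with the robot touching nothing.
It also fails if it takes over 64 s, if anything falls off the work surface, if the arm or the gripper's body presses on something with over 40 N, if the wrist force passes 120 N, or if a joint passes its speed limit or range.

## Working session

There is one attempt and no reset: what is moved stays moved. The work goes in short steps, Python scripts to look and compute and a tool call to move; the robot and the scene stay as the last step left them, time stands still between calls to the robot, and variables do not carry over. Pictures are saved under pics/ and viewed, about 8 in all and at most 12, crops included, and the job is handed in when it is done.

Besides the shell and the picture viewer there is one more tool, called as name(argument=value, ...), one argument or row to a line, values as JSON. apply_moves: Moves the arm, as the interface text tells. Its arguments: {"type":"object","properties":{"moves":{"type":"array","items":{"type":"array","items":{"type":"number"}}}},"required":["moves"]}

```bash
ls; mkdir -p pics
python3 - <<'E'
from plant import manip
import cv2,numpy as np
print(manip.state(), manip.tcp_to_tips)
for n in ("scene","top","wrist"):
    im=manip.grab_frame(n); cv2.imwrite(f"pics/{n}0.png",im)
    c=manip.calibration(n); print(n,{k:np.round(v,4).tolist() for k,v in c.items()})
E
```

```text
pics
{'time': 0.0, 'joint_pos': array([-1.44899267e+00,  5.33377866e-02,  1.61429321e+00, -2.60429024e-05,
        1.47602049e+00, -1.19002452e-01]), 'joint_vel': array([ 0.0005536 ,  0.00065006, -0.00120432,  0.00186974,  0.00022506,
        0.00037596]), 'joint_efforts': array([ 2.19489098e-04, -3.93679404e+01, -3.70177746e+01, -9.34516106e-05,
        7.15691902e-03,  6.62242996e-06]), 'tool_pos': array([ 0.14897356, -0.60637816,  0.24907528]), 'tool_rot': array([ 0.08492291, -0.08494328,  0.70271496, -0.70125917]), 'contact_force': array([ 1.23955242, -0.78116017,  0.01645437]), 'ft_torque': array([-0.0196642 , -0.03116378,  0.01045796]), 'gripper_width': 1.00110485045824} 0.019
scene {'mtx': [[555.3309, 0.0, 315.6634], [0.0, 555.3309, 243.9126], [0.0, 0.0, 1.0]], 'distortion': [-0.1679, 0.0, 0.0, 0.0, 0.0], 'T': [[-0.0976, 0.8146, -0.5717, 1.115], [0.9952, 0.0833, -0.0513, 0.068], [0.0059, -0.574, -0.8189, 0.9346], [0.0, 0.0, 0.0, 1.0]]}
top {'mtx': [[474.3541, 0.0, 322.9075], [0.0, 474.3541, 230.9039], [0.0, 0.0, 1.0]], 'distortion': [-0.0387, 0.0, 0.0, 0.0, 0.0], 'T': [[0.0075, -0.9871, 0.1597, 0.3759], [-1.0, -0.0079, -0.0021, 0.0005], [0.0033, -0.1597, -0.9872, 1.0953], [0.0, 0.0, 0.0, 1.0]]}
wrist {'mtx': [[354.7697, 0.0, 321.7637], [0.0, 354.7697, 242.7267], [0.0, 0.0, 1.0]], 'distortion': [-0.0624, 0.0, 0.0, 0.0, 0.0], 'T_tool_cam': [[-0.0023, 0.9519, 0.3063, -0.0791], [0.0013, -0.3063, 0.9519, -0.1241], [1.0, 0.0026, -0.0005, -0.0005], [0.0, 0.0, 0.0, 1.0]]}
```

View pics/top0.png

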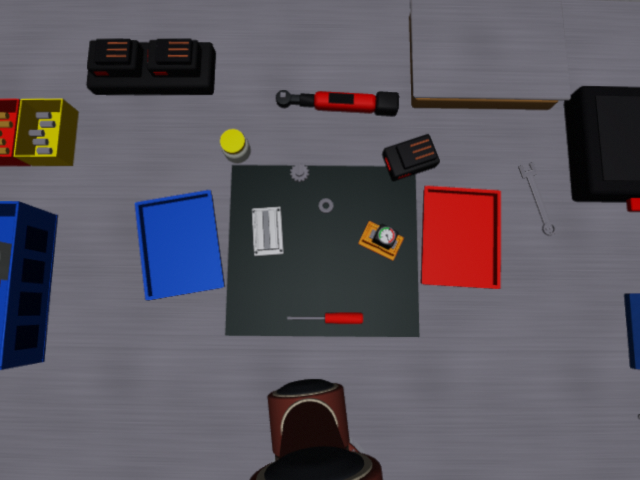

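View pics/scene0.png

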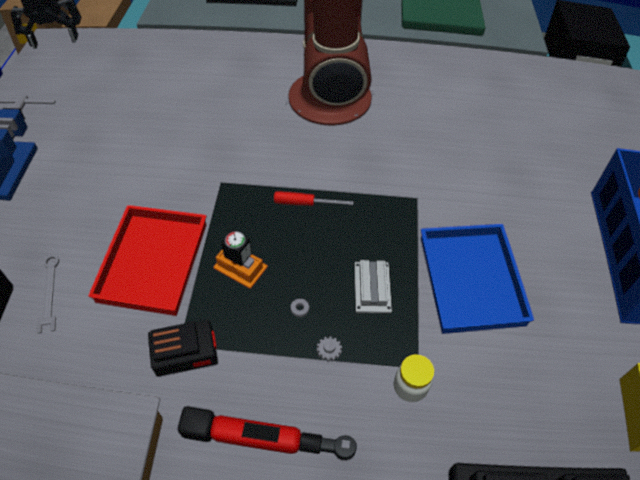

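The top view shows the blue tray at about (180,245), the shoe at (267,231), the orange cradle with the gauge at (382,240) and the red tray at (461,237). The scene view agrees. Next I'll turn these into world positions.

```bash
cat > h.py <<'E'
from plant import manip
import cv2,numpy as np
from scipy.spatial.transform import Rotation as R
def Rt(s):
    return R.from_quat(np.roll(s["tool_rot"],-1)).as_matrix()
def camT(n,s=None):
    c=manip.calibration(n)
    if n!="wrist": return c,np.array(c["T"])
    M=np.eye(4);M[:3,:3]=Rt(s);M[:3,3]=s["tool_pos"]
    return c,M@np.array(c["T_tool_cam"])
def cast(n,px,z,s=None):
    c,T=camT(n,s)
    u=cv2.undistortPoints(np.float64(px).reshape(-1,1,2),np.array(c["mtx"]),np.array(c["distortion"])).reshape(-1,2)
    d=np.c_[u,np.ones(len(u))]@T[:3,:3].T
    return T[:3,3]+d*((z-T[2,3])/d[:,2])[:,None]
def proj(n,P,s=None):
    c,T=camT(n,s); Ti=np.linalg.inv(T)
    return cv2.projectPoints(np.float64(P).reshape(-1,1,3),cv2.Rodrigues(Ti[:3,:3])[0],Ti[:3,3],np.array(c["mtx"]),np.array(c["distortion"]))[0].reshape(-1,2)
def blob(mask,near=None):
    cs,_=cv2.findContours(mask.astype(np.uint8)*255,cv2.RETR_EXTERNAL,cv2.CHAIN_APPROX_NONE)
    if near is None: return max(cs,key=cv2.contourArea).reshape(-1,2)
    cs=[c for c in cs if cv2.contourArea(c)>60]
    return min(cs,key=lambda c:np.hypot(*(c.reshape(-1,2).mean(0)-near))).reshape(-1,2)
def rect(n,px,z,s=None):
    P=cast(n,px,z,s)[:,:2]
    (c,(w,h),a)=cv2.minAreaRect(np.float32(P*1000))
    if w<h: w,h,a=h,w,a+90
    return np.round(c,1),round(w,1),round(h,1),round((a+90)%180-90,2)  # long-axis angle
E
python3 - <<'E'
from h import *
s=manip.state(); print(Rt(s).round(3))
for n,nr in (("top",dict(keep=(180,245),scrap=(461,237),cr=(382,240),shoe=(267,231))),("scene",dict(keep=(476,276),scrap=(150,258),cr=(241,268),shoe=(373,286)))):
    im=cv2.imread(f"pics/{n}0.png"); h=cv2.cvtColor(im,cv2.COLOR_BGR2HSV); H,S,V=[h[...,i] for i in range(3)]
    m=dict(keep=(H>105)&(H<130)&(S>150)&(V>60),scrap=((H<6)|(H>174))&(S>150)&(V>60),cr=(H>8)&(H<22)&(S>150)&(V>60),shoe=(S<40)&(V>130))
    for k,z in (("keep",.032),("scrap",.032),("cr",.034),("shoe",.008)):
        b=blob(m[k],nr[k]); print(n,k,rect(n,b,z), b.min(0),b.max(0))
w=cv2.imread("pics/top0.png")[200:275,235:420]
w2=cv2.imread("pics/scene0.png")[215:325,200:410]
cv2.imwrite("pics/c0.png",np.vstack([cv2.resize(w,(740,300),interpolation=2),cv2.resize(cv2.resize(w2,(525,275),interpolation=2),(740,290))]))
E
```

```text
[[-0.971 -0.     0.238]
 [-0.238  0.002 -0.971]
 [-0.    -1.    -0.002]]
top keep (array([515.7, 325.8]), 227.1, 178.4, 10.19) [135 190] [223 299]
top scrap (array([ 538.5, -317. ]), 227.5, 178.4, -3.15) [421 186] [500 288]
top cr (array([ 527.5, -132.4]), 89.3, 60.2, 64.18) [358 221] [403 260]
top shoe (array([551.7, 128.2]), 111.0, 67.2, 4.31) [252 207] [282 255]
scene keep (array([525.2, 326.1]), 235.3, 179.8, 10.23) [421 224] [533 332]
scene scrap (array([ 547.1, -313.9]), 236.3, 182.4, -3.23) [ 89 206] [205 314]
scene cr (array([ 549.2, -132.1]), 101.4, 66.9, 64.8) [213 249] [267 288]
scene shoe (array([317.3,  14.2]), 1456.3, 1147.5, 89.82) [22 32] [639 464]
```

View pics/c0.png

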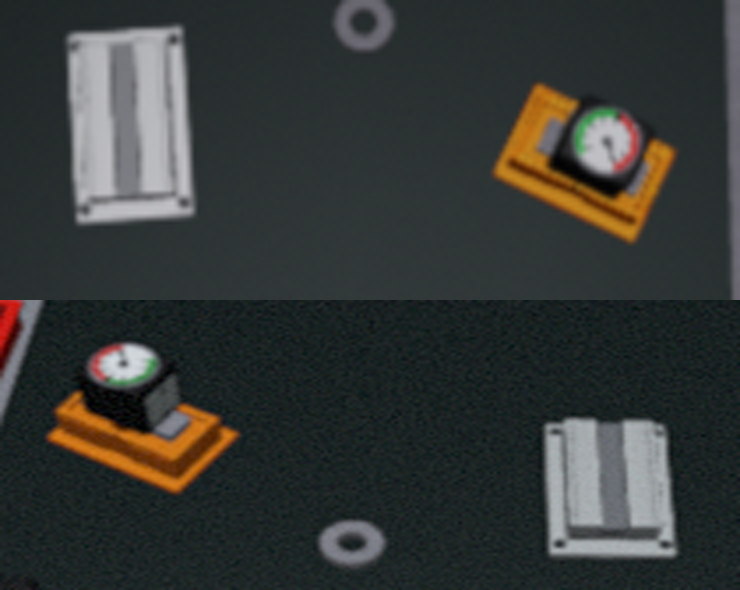

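The crop confirms that the gauge's +x points up and to the right in the top image. The cradle yaw is about -26° and the shoe yaw about 4°. I'll move above the gauge.

apply_moves(
  moves=[
    [-1,-25,0,-20,0,0,0],
    [-1,-25,0,-20,0,0,0],
    [-1,-25,0,-20,0,0,0],
    [-1,-25,0,-20,0,0,0],
    [-1,-25,0,-20,0,0,0],
    [-1,-25,0,-20,0,0,0],
    [-1,-25,0,-20,0,0,0],
    [-1,-25,0,-20,0,0,0],
    [-1,-25,0,-20,0,0,0],
    [-1,-25,0,-20,0,0,0],
    [-1,-25,0,-20,0,0,0],
    [-1,-25,0,-20,0,0,0],
    [-1,-25,0,-20,0,0,0],
    [-1,-25,0,-20,0,0,0],
    [-1,-25,0,-20,0,0,0],
    [-1,-25,0,-20,0,0,0],
    [-1,-25,0,-20,0,0,0],
    [-1,-25,0,-20,0,0,0],
    [-1,-20,0,-10,0,0,0],
    [-1,0,0,0,0,0,0],
  ],
)

```text
time: 2.15
tool_pos: [0.5182, -0.1337, 0.2498]
tool_rot: [0.086, -0.086, 0.702, -0.702]
contact_force: [-1.0, -0.6, -0.9]
gripper_width: 1.002
```

apply_moves(
  moves=[
    [-1,0,0,0,0,8,0],
    [-1,0,0,0,0,8,0],
    [-1,0,0,0,0,8,0],
    [-1,0,0,0,0,8,0],
    [-1,0,0,0,0,7.6,0],
    [-1,0,0,0,0,0,0],
    [-1,0,0,0,0,0,0],
  ],
)

```text
time: 2.85
tool_pos: [0.5168, -0.136, 0.2501]
tool_rot: [0.157, -0.157, -0.689, 0.689]
contact_force: [-0.2, -0.2, -0.2]
gripper_width: 1.001
```

Run:
```python
from h import *
s=manip.state(); im=manip.grab_frame("wrist"); cv2.imwrite("pics/w1.png",im)
print(s["tool_pos"],s["time"],s["joint_pos"].round(2)); r=Rt(s);print(r.round(3))
h=cv2.cvtColor(im,cv2.COLOR_BGR2HSV); H,S,V=[h[...,i] for i in range(3)]
b=blob((H>8)&(H<22)&(S>150)&(V>60))
for z in (.034,.01): print(rect("wrist",b,z,s))
```

```text
[ 0.51680151 -0.13596634  0.25008437] 2.85 [-0.4  -0.16  1.82 -0.    1.48  1.62]
[[-0.901 -0.    -0.433]
 [ 0.433 -0.    -0.901]
 [ 0.    -1.     0.   ]]
(array([ 554.4, -142.6]), 80.0, 6.2, 63.71)
(array([ 552. , -140.7]), 85.6, 6.6, 63.71)
```

View pics/w1.png

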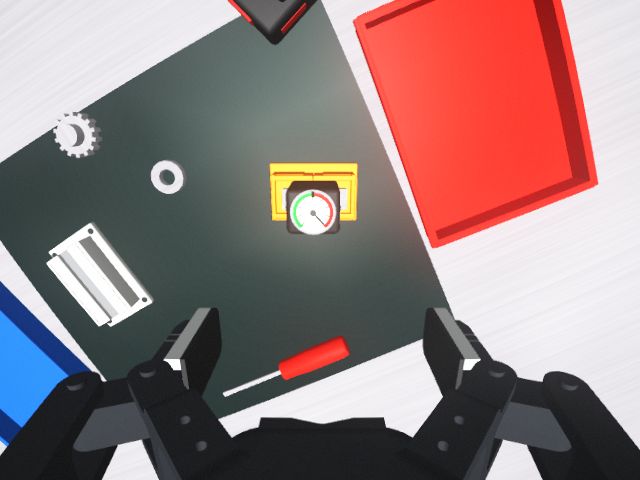

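The wrist view shows the gauge with its dial at (313,213), black limit mark up, green on the left and red on the right. The cradle spans (270–357, 163–220).

Run:
```python
from h import *
s=manip.state(); im=cv2.imread("pics/w1.png"); r=Rt(s)
h=cv2.cvtColor(im,cv2.COLOR_BGR2HSV); H,S,V=[h[...,i] for i in range(3)]
b=blob((H>8)&(H<32)&(S>120)&(V>60)&(np.indices(H.shape)[0]<300)); print(b.min(0),b.max(0))
for z in (.034,.01): print("cradle",z,rect("wrist",b,z,s))
# dial disc: colourful/white within black body
roi=np.zeros_like(V); roi[180:235,286:340]=1
g=cv2.morphologyEx(((V>110)&~((H>8)&(H<32)&(S>120))&(roi>0)).astype(np.uint8),cv2.MORPH_OPEN,np.ones((3,3)))
d=blob(g,(313,213)); (c,rad)=cv2.minEnclosingCircle(d); el=cv2.fitEllipse(cv2.convexHull(d)); print(c,rad,el)
P=cast("wrist",[el[0]],.095,s)[0]; print("dial",P.round(4)); print("tool delta mm",(r.T@(P-s["tool_pos"])*1000).round(1))
# body yaw: black body rear-edge
t=cv2.imread("pics/top0.png");print("dial from top", cast("top",[(386.5,235.5)],.095).round(4))
```

```text
[269 163] [357 220]
cradle 0.034 (array([ 538.9, -136.5]), 83.8, 55.4, 64.39)
cradle 0.01 (array([ 535.5, -134.2]), 89.7, 59.4, 64.39)
(312.5, 208.528564453125) 29.006757736206055 ((312.9200744628906, 209.6271209716797), (49.96780776977539, 56.86399841308594), 99.37335968017578)
dial [ 0.5352 -0.1358  0.095 ]
tool delta mm [-16.5 155.2  -8. ]
dial from top [[ 0.5288 -0.1375  0.095 ]]
```

Run:
```python
from h import *
s=manip.state(); r=Rt(s)
for n,(x,y,R0,R1) in dict(wrist=(313,213,18,27),top=(386,235,6,10)).items():
    im=cv2.imread("pics/w1.png" if n=="wrist" else "pics/top0.png"); k=1 if n=="wrist" else 4
    q=40//(1 if k==1 else 2); cr=cv2.resize(im[y-q:y+q,x-q:x+q],None,fx=4,fy=4,interpolation=cv2.INTER_CUBIC)
    c=cv2.HoughCircles(cv2.cvtColor(cr,cv2.COLOR_BGR2GRAY),cv2.HOUGH_GRADIENT_ALT,1.5,20,param1=150,param2=.5,minRadius=R0*4,maxRadius=R1*4)
    if c is None: print(n,"none"); continue
    for u in c[0][:3]:
        p=u[:2]/4-.375+[x-q,y-q]; P=cast(n,[p],.095,s)[0]; print(n,p,u[2]/4,P.round(4),(r.T@(P-s["tool_pos"])*1000).round(1))
```

```text
wrist [313.125 211.25 ] 22.88065 [ 0.5339 -0.1354  0.095 ] [-15.2 155.2  -7.9]
wrist [313.125 211.25 ] 19.813173 [ 0.5339 -0.1354  0.095 ] [-15.2 155.2  -7.9]
top [385.875 234.875] 8.7469425 [ 0.5302 -0.1362  0.095 ] [-12.1 155.2  -5.5]
```

apply_moves(
  moves=[
    [-1,-7,20,-4,0,0,0],
    [-1,-7,25,-3.5,0,0,0],
    [-1,0,25,0,0,0,0],
    [-1,0,0,0,0,0,0],
    [-1,0,0,0,0,0,0],
  ],
)

```text
time: 3.4
tool_pos: [0.5328, -0.1349, 0.1803]
tool_rot: [-0.158, 0.157, 0.689, -0.689]
contact_force: [-0.1, 0.9, -0.6]
gripper_width: 1.002
```

Run:
```python
from h import *
s=manip.state(); im=manip.grab_frame("wrist"); cv2.imwrite("pics/w2.png",im); r=Rt(s)
print(s["tool_pos"])
c0=proj("wrist",[[.5339,-.1354,.095]],s)[0]; x,y=c0.round().astype(int); q=60
cr=cv2.resize(im[y-q:y+q,x-q:x+q],None,fx=4,fy=4,interpolation=cv2.INTER_CUBIC)
c=cv2.HoughCircles(cv2.cvtColor(cr,cv2.COLOR_BGR2GRAY),cv2.HOUGH_GRADIENT_ALT,1.5,20,param1=150,param2=.5,minRadius=80,maxRadius=140)
for u in c[0][:3]:
    p=u[:2]/4-.375+[x-q,y-q]; P=cast("wrist",[p],.095,s)[0]; print(p,u[2]/4,P.round(4),(r.T@(P-s["tool_pos"])*1000).round(1))
h=cv2.cvtColor(im,cv2.COLOR_BGR2HSV); H,S,V=[h[...,i] for i in range(3)]
b=blob((H>8)&(H<32)&(S>120)&(V>60)&(np.indices(H.shape)[0]<300))
for z in (.034,.01): print("cradle",z,rect("wrist",b,z,s))
cv2.imwrite("pics/w2c.png",cv2.resize(im[y-q-40:y+q,x-q-20:x+q+20],None,fx=4,fy=4))
```

```text
[ 0.53284416 -0.13493063  0.18026773]
[323. 258.] 28.654417 [ 0.5337 -0.1353  0.095 ] [-1.  85.3 -0. ]
[323. 258.] 25.154556 [ 0.5337 -0.1353  0.095 ] [-1.  85.3 -0. ]
cradle 0.034 (array([ 540.8, -137.1]), 82.3, 57.1, 65.02)
cradle 0.01 (array([ 535.1, -134.3]), 89.6, 62.2, 65.02)
```

View pics/w2c.png

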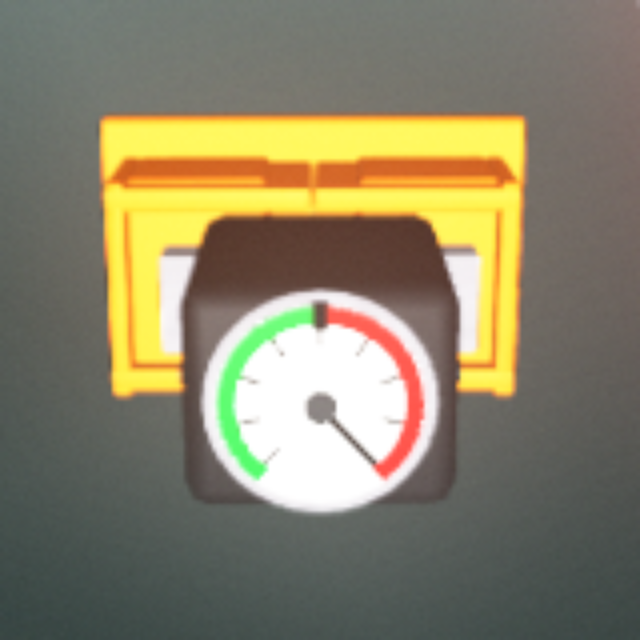

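The crop shows the gauge square to the tool and centred under it. I'll go down and grip.

apply_moves(
  moves=[
    [-1,-1,20,0,0,0,0],
    [-1,0,20,0,0,0,0],
    [-1,0,20,0,0,0,0],
    [-1,0,20,0,0,0,0],
    [-1,0,15,0,0,0,0],
    [-1,0,10,0,0,0,0],
    [-1,0,5,0,0,0,0],
    [-1,0,0,0,0,0,0],
    [-1,0,0,0,0,0,0],
    [-0.3,0,0,0,0,0,0],
    [0,0,0,0,0,0,0],
    [0.3,0,0,0,0,0,0],
    [0.6,0,0,0,0,0,0],
    [1,0,0,0,0,0,0],
    [1,0,0,0,0,0,0],
    [1,0,0,0,0,0,0],
    [1,0,0,0,0,0,0],
  ],
)

```text
time: 5.15
tool_pos: [0.5345, -0.1355, 0.071]
tool_rot: [0.157, -0.158, -0.689, 0.689]
contact_force: [-0.9, -0.3, 5.3]
gripper_width: 0.509
```

apply_moves(
  moves=[
    [1,0,-3,0,0,0,0],
    [1,0,-7,0,0,0,0],
    [1,0,-15,0,0,0,0],
    [1,0,-20,0,0,0,0],
    [1,0,-25,0,0,0,0],
    [1,0,-25,0,0,0,0],
    [1,0,-20,0,0,0,0],
    [1,0,-15,0,0,0,0],
    [1,0,0,0,0,0,0],
  ],
)

```text
time: 6.05
tool_pos: [0.5353, -0.1358, 0.2036]
tool_rot: [0.156, -0.16, -0.689, 0.69]
contact_force: [-0.2, -0.0, -2.4]
gripper_width: 0.509
```

apply_moves(
  moves=[
    [1,12,0,-20,0,0,0],
    [1,12,0,-25,0,0,0],
    [1,12,0,-25,0,0,0],
    [1,12,0,-25,0,0,0],
    [1,12,0,-25,0,0,0],
    [1,12,0,-25,0,0,0],
    [1,12,0,-25,0,0,0],
    [1,12,0,-25,0,0,0],
    [1,12,0,-25,0,0,0],
    [1,12,0,-20,0,0,0],
    [1,8,0,-5,0,0,0],
    [1,0,0,0,0,-6,0],
    [1,0,0,0,0,-6,0],
    [1,0,0,0,0,-6,0],
    [1,0,0,0,0,-6,0],
    [1,0,0,0,0,-6,0],
    [1,20,0,0,0,0,0],
    [1,10,0,0,0,0,0],
    [1,0,0,0,0,0,0],
    [1,0,0,0,0,0,0],
  ],
)

```text
time: 8.05
tool_pos: [0.4955, 0.1386, 0.2001]
tool_rot: [-0.026, 0.026, -0.707, 0.707]
contact_force: [-0.2, -0.6, -3.2]
gripper_width: 0.513
```

Run:
```python
from h import *
s=manip.state(); im=manip.grab_frame("wrist"); cv2.imwrite("pics/w3.png",im); r=Rt(s)
print(s["tool_pos"],s["contact_force"],s["gripper_width"]);print(r.round(3))
print(proj("wrist",[[.5517,.1282,.034]],s))
```

```text
[0.49549008 0.13856376 0.20011246] [-0.2287497  -0.57909669 -3.16271415] 0.513349714222901
[[-0.997  0.     0.073]
 [-0.073 -0.    -0.997]
 [-0.    -1.     0.   ]]
[[340.83499995 160.10603162]]
```

View pics/w3.png

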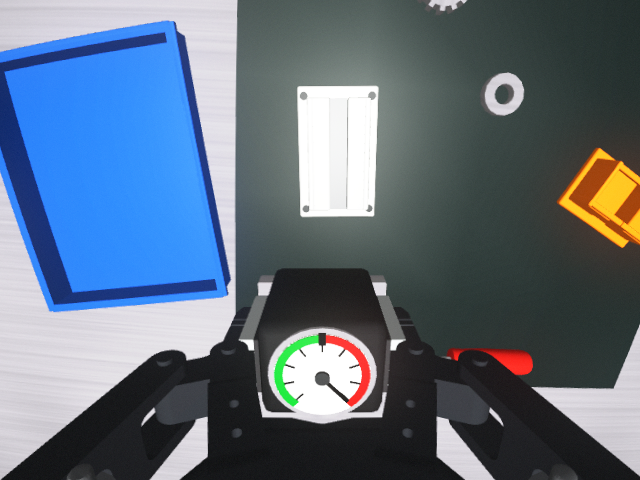

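The wrist view shows the shoe at (298–378, 87–216) and the held gauge at the bottom, with its dial readable at (322,378).

Run:
```python
from h import *
s=manip.state(); im=cv2.imread("pics/w3.png"); r=Rt(s)
h=cv2.cvtColor(im,cv2.COLOR_BGR2HSV); S,V=h[...,1],h[...,2]
m=(S<60)&(V>130); m[:80]=0;m[225:]=0;m[:,:270]=0;m[:,:][:,400:]=0
b=blob(m); q=rect("wrist",b,.008,s); print(q)
P=np.array([*q[0]/1000,s["tool_pos"][2]]); print("delta",(r.T@(P-s["tool_pos"])*1000).round(1))
# groove edges at rows -> lateral line at z=.034
g=cv2.cvtColor(im,cv2.COLOR_BGR2GRAY).astype(int)
for y in (110,150,195): print(y,g[y,296:382].tolist())
```

```text
(array([557.3, 125.5]), 116.5, 78.9, 4.53)
delta [-60.4   0.   17.6]
110 [124, 177, 243, 254, 255, 255, 255, 255, 255, 255, 253, 250, 254, 255, 255, 254, 254, 255, 255, 255, 255, 255, 255, 255, 255, 255, 255, 255, 255, 255, 255, 255, 254, 242, 245, 246, 246, 247, 246, 246, 246, 246, 246, 246, 246, 246, 247, 247, 246, 246, 246, 191, 244, 254, 255, 255, 255, 255, 255, 255, 255, 255, 255, 255, 255, 255, 255, 255, 255, 253, 254, 255, 255, 254, 250, 255, 255, 255, 255, 255, 253, 227, 122, 133, 132, 130]
150 [122, 122, 162, 242, 254, 255, 255, 255, 255, 255, 255, 246, 245, 254, 255, 255, 253, 254, 255, 255, 255, 255, 255, 255, 255, 255, 255, 255, 255, 255, 255, 255, 254, 245, 245, 246, 246, 246, 246, 246, 246, 246, 246, 246, 246, 246, 246, 246, 246, 246, 246, 179, 250, 255, 255, 255, 255, 255, 255, 255, 255, 255, 255, 255, 255, 255, 255, 255, 253, 253, 255, 255, 254, 234, 255, 255, 255, 255, 255, 248, 178, 131, 129, 129, 128, 126]
195 [114, 112, 114, 117, 233, 254, 255, 255, 255, 255, 255, 255, 245, 244, 254, 255, 254, 251, 254, 255, 255, 255, 255, 255, 255, 255, 255, 255, 255, 255, 255, 255, 254, 248, 240, 240, 240, 239, 240, 240, 239, 239, 239, 239, 239, 239, 239, 240, 239, 239, 201, 230, 254, 255, 255, 255, 255, 255, 255, 255, 255, 255, 255, 255, 255, 255, 255, 251, 253, 254, 255, 251, 243, 254, 254, 254, 254, 253, 240, 142, 115, 115, 114, 112, 111, 113]
```

Run:
```python
from h import *
s=manip.state(); im=cv2.imread("pics/w3.png"); r=Rt(s)
h=cv2.cvtColor(im,cv2.COLOR_BGR2HSV); V=cv2.cvtColor(im,cv2.COLOR_BGR2GRAY)
m=(V>190); m[:80]=0;m[225:]=0;m[:,:270]=0;m[:,:][:,400:]=0
b=blob(m); q=rect("wrist",b,.008,s); print(q)
P=np.array([*q[0]/1000,s["tool_pos"][2]]); print("delta",(r.T@(P-s["tool_pos"])*1000).round(1))
for z in (.029,.034,.039):
    Q=cast("wrist",[(328.7,110),(347.2,110),(328.7,150),(347.2,150),(328.7,195),(346.5,195)],z,s)
    t=((Q-s["tool_pos"])@r*1000).round(1); print(z,t[:,[0,2]].tolist())
```

```text
(array([555.1, 130.5]), 111.0, 67.7, 4.59)
delta [-58.6   0.   12.4]
0.029 [[-93.7, 4.5], [-93.7, 19.0], [-62.8, 4.7], [-62.9, 19.7], [-26.0, 5.0], [-26.1, 19.9]]
0.034 [[-93.4, 4.4], [-93.5, 18.7], [-63.1, 4.6], [-63.2, 19.4], [-26.9, 4.9], [-27.0, 19.6]]
0.039 [[-93.2, 4.3], [-93.2, 18.4], [-63.4, 4.5], [-63.4, 19.0], [-27.8, 4.8], [-27.9, 19.2]]
```

apply_moves(
  moves=[
    [1,-10,0,2,0,-0.4,0],
    [1,-15,0,3,0,0,0],
    [1,-15,0,3,0,0,0],
    [1,-12,0,3,0,0,0],
    [1,-7,0,1.2,0,0,0],
    [1,0,0,0,0,0,0],
    [1,0,15,0,0,0,0],
    [1,0,20,0,0,0,0],
    [1,0,20,0,0,0,0],
    [1,0,15,0,0,0,0],
    [1,0,10,0,0,0,0],
    [1,0,0,0,0,0,0],
    [1,0,0,0,0,0,0],
  ],
)

```text
time: 9.4
tool_pos: [0.5555, 0.1313, 0.1206]
tool_rot: [0.029, -0.028, 0.707, -0.707]
contact_force: [0.7, -0.2, -2.8]
gripper_width: 0.508
```

Run:
```python
from h import *
s=manip.state(); im=manip.grab_frame("wrist"); cv2.imwrite("pics/w4.png",im); r=Rt(s)
print(s["tool_pos"],s["contact_force"],s["gripper_width"])
print((r.T@(np.array([.5551,.1305,.1])-s["tool_pos"])*1000).round(1), "yaw",np.degrees(np.arctan2(r[1,2],r[0,2])))
im2=manip.grab_frame("scene"); cv2.imwrite("pics/s4.png",im2)
x,y=proj("scene",[[.555,.13,.05]])[0].astype(int)
cv2.imwrite("pics/v4.png",np.hstack([cv2.resize(im,(400,300)),cv2.resize(im2[y-60:y+60,x-80:x+80],(400,300))]))
```

```text
[0.55549701 0.13133007 0.12064254] [ 0.70731563 -0.24053089 -2.78834729] 0.5080933393884919
[ 0.5 20.6  0.8] yaw -85.39959356126349
```

View pics/v4.png

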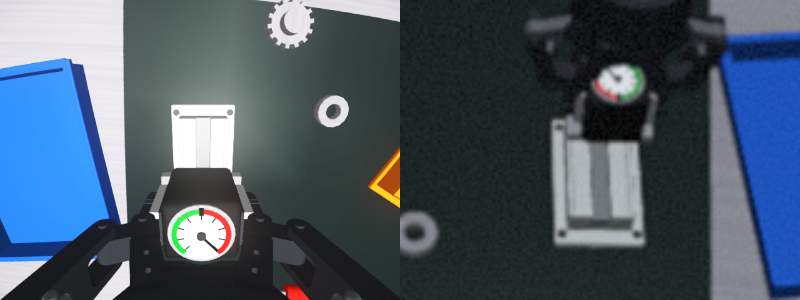

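The gauge is lined up with the groove and the lateral error is under 1 mm. I'll lower it slowly.

apply_moves(
  moves=[
    [1,0,5,0.7,0,0,0],
    [1,0,10,0,0,0,0],
    [1,0,8,0,0,0,0],
    [1,0,6,0,0,0,0],
    [1,0,4,0,0,0,0],
    [1,0,2,0,0,0,0],
    [1,0,0,0,0,0,0],
    [1,0,0,0,0,0,0],
  ],
)

```text
time: 10.3
tool_pos: [0.5556, 0.1306, 0.0856]
tool_rot: [0.029, -0.028, 0.707, -0.707]
contact_force: [-0.6, 0.5, -2.2]
gripper_width: 0.506
```

apply_moves(
  moves=[
    [1,0,1,0,0,0,0],
    [1,0,1,0,0,0,0],
    [1,0,1,0,0,0,0],
    [1,0,0,0,0,0,0],
  ],
)

```text
time: 10.7
tool_pos: [0.5553, 0.1306, 0.0822]
tool_rot: [0.028, -0.028, 0.707, -0.707]
contact_force: [0.1, 0.5, -2.4]
gripper_width: 0.508
```

apply_moves(
  moves=[
    [1,0,1,0,0,0,0],
    [1,0,0.5,0,0,0,0],
    [1,0,0,0,0,0,0],
  ],
)

```text
time: 11.0
tool_pos: [0.5556, 0.1306, 0.0814]
tool_rot: [0.028, -0.028, 0.707, -0.707]
contact_force: [-2.5, -0.4, 1.6]
gripper_width: 0.51
```

apply_moves(
  moves=[
    [1,0,0.5,0,0,0,0],
    [1,0,0.5,0,0,0,0],
    [1,0,0.5,0,0,0,0],
    [1,0,0,0,0,0,0],
  ],
)

```text
time: 11.4
tool_pos: [0.5555, 0.1306, 0.0793]
tool_rot: [0.028, -0.028, 0.707, -0.707]
contact_force: [-0.8, -0.2, 1.6]
gripper_width: 0.507
```

apply_moves(
  moves=[
    [1,0,0.5,0,0,0,0],
    [1,0,0.5,0,0,0,0],
    [1,0,0.5,0,0,0,0],
    [1,0,0,0,0,0,0],
  ],
)

```text
time: 11.8
tool_pos: [0.5554, 0.1306, 0.0778]
tool_rot: [0.028, -0.028, 0.707, -0.707]
contact_force: [-1.2, -0.3, 2.0]
gripper_width: 0.508
```

apply_moves(
  moves=[
    [1,0,0.5,0,0,0,0],
    [1,0,0.5,0,0,0,0],
    [1,0,0,0,0,0,0],
  ],
)

```text
time: 12.1
tool_pos: [0.5554, 0.1306, 0.0768]
tool_rot: [0.028, -0.028, 0.707, -0.707]
contact_force: [-1.4, -0.5, 1.3]
gripper_width: 0.51
```

apply_moves(
  moves=[
    [1,0,0.5,0,0,0,0],
    [1,0,0.5,0,0,0,0],
    [1,0,0,0,0,0,0],
  ],
)

```text
time: 12.4
tool_pos: [0.5554, 0.1306, 0.0758]
tool_rot: [-0.028, 0.028, -0.707, 0.707]
contact_force: [-0.7, -0.2, 2.2]
gripper_width: 0.51
```

apply_moves(
  moves=[
    [1,0,0.5,0,0,0,0],
    [1,0,0.5,0,0,0,0],
    [1,0,0,0,0,0,0],
  ],
)

```text
time: 12.7
tool_pos: [0.5554, 0.1306, 0.0748]
tool_rot: [0.028, -0.028, 0.707, -0.707]
contact_force: [0.4, 0.2, 2.3]
gripper_width: 0.511
```

apply_moves(
  moves=[
    [1,0,0.5,0,0,0,0],
    [1,0,0.5,0,0,0,0],
    [1,0,0,0,0,0,0],
  ],
)

```text
time: 13.0
tool_pos: [0.5554, 0.1306, 0.0738]
tool_rot: [0.028, -0.028, 0.707, -0.707]
contact_force: [-1.1, 0.6, 2.1]
gripper_width: 0.507
```

apply_moves(
  moves=[
    [1,0,0.5,0,0,0,0],
    [1,0,0.5,0,0,0,0],
    [1,0,0,0,0,0,0],
  ],
)

```text
time: 13.3
tool_pos: [0.5554, 0.1306, 0.0728]
tool_rot: [-0.028, 0.028, -0.707, 0.707]
contact_force: [0.6, 0.2, 1.5]
gripper_width: 0.51
```

apply_moves(
  moves=[
    [1,0,0.5,0,0,0,0],
    [1,0,0,0,0,0,0],
  ],
)

```text
time: 13.5
tool_pos: [0.5554, 0.1306, 0.0723]
tool_rot: [0.028, -0.028, 0.707, -0.707]
contact_force: [-1.2, 0.2, 2.9]
gripper_width: 0.511
```

apply_moves(
  moves=[
    [1,0,0.5,0,0,0,0],
    [1,0,0,0,0,0,0],
  ],
)

```text
time: 13.7
tool_pos: [0.5554, 0.1306, 0.0718]
tool_rot: [0.028, -0.028, 0.707, -0.707]
contact_force: [-0.7, -0.2, 2.4]
gripper_width: 0.511
```

Run:
```python
from h import *
im=manip.grab_frame("wrist"); cv2.imwrite("pics/w5.png",im); im2=manip.grab_frame("scene")
x,y=proj("scene",[[.555,.13,.05]])[0].astype(int)
cv2.imwrite("pics/v5.png",np.hstack([cv2.resize(im[240:480,200:440],(400,400),interpolation=2),cv2.resize(im2[y-60:y+60,x-60:x+60],(400,400),interpolation=2)]))
```

```text
(no output)
```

View pics/v5.png

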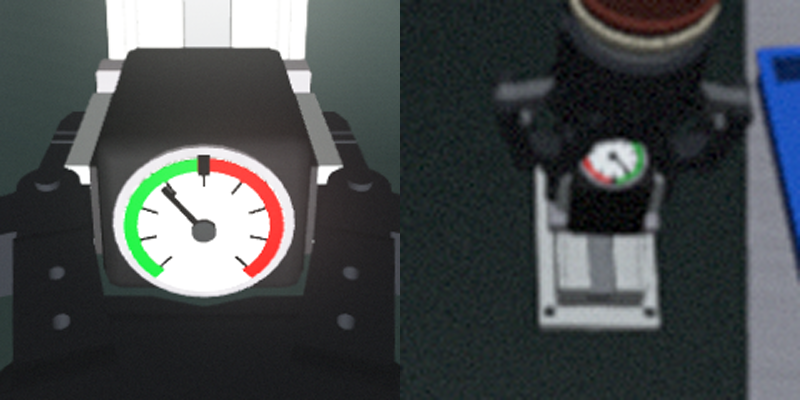

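The dial reads about 5.5 mm, in the green, and the base isn't on the lands yet. I'll keep going until it seats.

apply_moves(
  moves=[
    [1,0,0.4,0,0,0,0],
    [1,0,0,0,0,0,0],
  ],
)

```text
time: 14.0
tool_pos: [0.5554, 0.1306, 0.0714]
tool_rot: [0.028, -0.028, 0.707, -0.707]
contact_force: [-0.6, -0.5, 2.1]
gripper_width: 0.508
```

apply_moves(
  moves=[
    [1,0,0.4,0,0,0,0],
    [1,0,0,0,0,0,0],
  ],
)

```text
time: 14.2
tool_pos: [0.5554, 0.1306, 0.0712]
tool_rot: [-0.028, 0.028, -0.707, 0.707]
contact_force: [-1.2, -0.4, 4.0]
gripper_width: 0.506
```

apply_moves(
  moves=[
    [1,0,0.4,0,0,0,0],
    [1,0,0,0,0,0,0],
  ],
)

```text
time: 14.4
tool_pos: [0.5554, 0.1306, 0.0712]
tool_rot: [-0.028, 0.028, -0.707, 0.707]
contact_force: [-1.4, 0.1, 5.4]
gripper_width: 0.509
```

The base has touched, because z has stalled and the force is rising. I'll press a little more and hold.

apply_moves(
  moves=[
    [1,0,0.4,0,0,0,0],
    [1,0,0.4,0,0,0,0],
    [1,0,0,0,0,0,0],
  ],
)

```text
time: 14.7
tool_pos: [0.5555, 0.1306, 0.0712]
tool_rot: [-0.028, 0.029, -0.706, 0.707]
contact_force: [-2.7, -0.5, 10.1]
gripper_width: 0.509
```

apply_moves(
  moves=[
    [1,0,0.4,0,0,0,0],
    [1,0,0.4,0,0,0,0],
    [1,0,0,0,0,0,0],
  ],
)

```text
time: 15.0
tool_pos: [0.5556, 0.1306, 0.0711]
tool_rot: [-0.028, 0.029, -0.706, 0.707]
contact_force: [-6.5, -1.0, 14.5]
gripper_width: 0.508
```

apply_moves(
  moves=[
    [1,0,0,0,0,0,0],
    [1,0,0,0,0,0,0],
    [1,0,0,0,0,0,0],
    [1,0,0,0,0,0,0],
    [1,0,0,0,0,0,0],
    [1,0,0,0,0,0,0],
    [1,0,0,0,0,0,0],
    [1,0,0,0,0,0,0],
    [1,0,0,0,0,0,0],
    [1,0,0,0,0,0,0],
    [1,0,0,0,0,0,0],
    [1,0,0,0,0,0,0],
  ],
)

```text
time: 16.2
tool_pos: [0.5556, 0.1306, 0.0712]
tool_rot: [-0.028, 0.029, -0.706, 0.707]
contact_force: [-6.6, -0.6, 14.0]
gripper_width: 0.512
```

Run:
```python
from h import *
s=manip.state();print(Rt(s).round(4),s["ft_torque"])
im=manip.grab_frame("wrist"); cv2.imwrite("pics/w6.png",im)
# dial ellipse + dark pointer direction
c=np.array([322.5,378.3]); g=cv2.cvtColor(im,cv2.COLOR_BGR2GRAY)
# measure pointer angle on plane z of dial
z=s["tool_pos"][2]+.024; C=cast("wrist",[c],z,s)[0]
r=Rt(s); gx=-r[:,0]; gy=-r[:,2]
a=np.radians(np.arange(-180,180,1.0))
pr=[np.mean([g[int(round(v)),int(round(u))] for u,v in proj("wrist",[C+R_*(np.cos(t)*gx+np.sin(t)*gy) for R_ in np.arange(.005,.0095,.0005)],s)]) for t in a]
i=np.argsort(pr)[:8]; print([(int(np.degrees(a[k]).round()),round(pr[k])) for k in i])
```

```text
[[-9.968e-01 -5.000e-04  8.030e-02]
 [-8.030e-02 -2.000e-04 -9.968e-01]
 [ 5.000e-04 -1.000e+00  2.000e-04]] [-0.1384567   1.17904659 -0.00486055]
[(49, 55), (50, 56), (51, 56), (48, 56), (52, 59), (47, 63), (53, 73), (46, 84)]
```

The gauge is seated and held for 1.2 s. The pointer stands 50° counter-clockwise of the mark, so the depth is about 5.1 mm, in the green, and the shoe goes in the blue tray. I'll lift off and return the gauge.

apply_moves(
  moves=[
    [1,0,-1,0,0,0,0],
    [1,0,-2,0,0,0,0],
    [1,0,-4,0,0,0,0],
    [1,0,-8,0,0,0,0],
    [1,0,-15,0,0,0,0],
    [1,0,-20,0,0,0,0],
    [1,0,-25,0,0,0,0],
    [1,0,-25,0,0,0,0],
    [1,0,-20,0,0,0,0],
    [1,0,-10,0,0,0,0],
    [1,0,0,0,0,0,0],
  ],
)

```text
time: 17.35
tool_pos: [0.5565, 0.1307, 0.2016]
tool_rot: [0.03, -0.027, 0.707, -0.706]
contact_force: [-1.0, -0.4, -3.2]
gripper_width: 0.51
```

apply_moves(
  moves=[
    [1,4,0,20,0,0,0],
    [1,4,0,25,0,0,0],
    [1,4,0,25,0,0,0],
    [1,4,0,25,0,0,0],
    [1,4,0,25,0,0,0],
    [1,4,0,25,0,0,0],
    [1,4,0,25,0,0,0],
    [1,4,0,25,0,0,0],
    [1,4,0,25,0,0,0],
    [1,4,0,25,0,0,0],
    [1,2,0,19,0,0,0],
    [1,0,0,0,0,6,0],
    [1,0,0,0,0,6,0],
    [1,0,0,0,0,6,0],
    [1,0,0,0,0,6,0],
    [1,0,0,0,0,6.3,0],
    [1,0,0,0,0,0,0],
    [1,0,0,0,0,0,0],
  ],
)

```text
time: 19.15
tool_pos: [0.5341, -0.1357, 0.1978]
tool_rot: [-0.157, 0.156, 0.69, -0.689]
contact_force: [-0.0, -0.5, -3.3]
gripper_width: 0.51
```

```bash
cat > d.py <<'E'
import sys
from h import *
s=manip.state(); r=Rt(s); x,y,z,yaw=map(float,sys.argv[1:])
e=np.degrees(np.arctan2(r[1,2],r[0,2]))
print("pos",s["tool_pos"].round(4),"delta tool mm",(r.T@(np.array([x,y,z])-s["tool_pos"])*1000).round(1),"tool-y turn",round((e-yaw+180)%360-180,2),"tilt",r[:,1].round(4))
E
python3 d.py .5345 -.1355 .071 -115.67
```

```text
pos [ 0.5341 -0.1357  0.1978] delta tool mm [ -0.5 126.8  -0.4] tool-y turn 0.09 tilt [-1.8e-03  7.0e-04 -1.0e+00]
```

apply_moves(
  moves=[
    [1,-0.5,15,-0.4,0,0,0],
    [1,0,20,0,0,0,0],
    [1,0,20,0,0,0,0],
    [1,0,20,0,0,0,0],
    [1,0,20,0,0,0,0],
    [1,0,13,0,0,0,0],
    [1,0,8,0,0,0,0],
    [1,0,5,0,0,0,0],
    [1,0,2,0,0,0,0],
    [1,0,0,0,0,0,0],
    [1,0,0,0,0,0,0],
  ],
)

```text
time: 20.25
tool_pos: [0.5359, -0.1361, 0.0769]
tool_rot: [0.157, -0.158, -0.689, 0.689]
contact_force: [-0.3, 0.8, -3.1]
gripper_width: 0.507
```

apply_moves(
  moves=[
    [1,0,1,0,0,0,0],
    [1,0,0.7,0,0,0,0],
    [1,0,0.5,0,0,0,0],
    [1,0,0.5,0,0,0,0],
    [1,0,0,0,0,0,0],
  ],
)

```text
time: 20.75
tool_pos: [0.5352, -0.1357, 0.0732]
tool_rot: [-0.157, 0.157, 0.689, -0.689]
contact_force: [0.3, 0.7, -2.8]
gripper_width: 0.507
```

apply_moves(
  moves=[
    [1,0,0.7,0,0,0,0],
    [1,0,0.5,0,0,0,0],
    [1,0,0.5,0,0,0,0],
    [1,0,0,0,0,0,0],
  ],
)

```text
time: 21.15
tool_pos: [0.5352, -0.1358, 0.0714]
tool_rot: [-0.157, 0.157, 0.689, -0.689]
contact_force: [0.5, -0.3, -3.1]
gripper_width: 0.509
```

apply_moves(
  moves=[
    [1,0,0.5,0,0,0,0],
    [1,0,0,0,0,0,0],
  ],
)

```text
time: 21.35
tool_pos: [0.5352, -0.1358, 0.071]
tool_rot: [-0.157, 0.157, 0.689, -0.689]
contact_force: [0.1, -0.9, -1.9]
gripper_width: 0.509
```

apply_moves(
  moves=[
    [1,0,0.5,0,0,0,0],
    [1,0,0.3,0,0,0,0],
    [1,0,0,0,0,0,0],
  ],
)

```text
time: 21.65
tool_pos: [0.5353, -0.1358, 0.071]
tool_rot: [0.157, -0.157, -0.689, 0.689]
contact_force: [-3.8, 1.2, 3.7]
gripper_width: 0.51
```

apply_moves(
  moves=[
    [0.2,0,0,0,0,0,0],
    [-0.1,0,0,0,0,0,0],
    [-0.3,0,0,0,0,0,0],
    [-0.6,0,0,0,0,0,0],
    [-1,0,0,0,0,0,0],
    [-1,0,0,0,0,0,0],
    [-1,0,0,0,0,0,0],
    [-1,0,0,0,0,0,0],
    [-1,0,-5,0,0,0,0],
    [-1,0,-15,0,0,0,0],
    [-1,0,-25,0,0,0,0],
    [-1,0,-30,0,0,0,0],
    [-1,0,-25,0,0,0,0],
    [-1,0,-15,0,0,0,0],
    [-1,0,0,0,0,0,0],
    [-1,0,0,0,0,0,0],
  ],
)

```text
time: 23.25
tool_pos: [0.535, -0.1357, 0.1851]
tool_rot: [-0.157, 0.157, 0.689, -0.689]
contact_force: [-0.2, 0.6, -0.2]
gripper_width: 1.0
```

```bash
python3 - <<'E'
from h import *
s=manip.state(); im=manip.grab_frame("wrist"); t=manip.grab_frame("top"); cv2.imwrite("pics/w7.png",im);cv2.imwrite("pics/t7.png",t)
# shoe unchanged?
b=blob((cv2.cvtColor(t,cv2.COLOR_BGR2GRAY)>130),(267,231)); print(rect("top",b,.008))
cv2.imwrite("pics/v7.png",np.hstack([cv2.resize(im[120:360,200:440],(400,400)),cv2.resize(t[195:275,230:350],(400,400))]))
E
python3 d.py .5551 .1305 .15 -85.45
```

```text
(array([551.6, 128.3]), 111.1, 67.6, 4.59)
pos [ 0.5343 -0.1354  0.1835] delta tool mm [  96.5   33.7 -248.6] tool-y turn -30.26 tilt [-0.0029  0.0012 -1.    ]
```

View pics/v7.png

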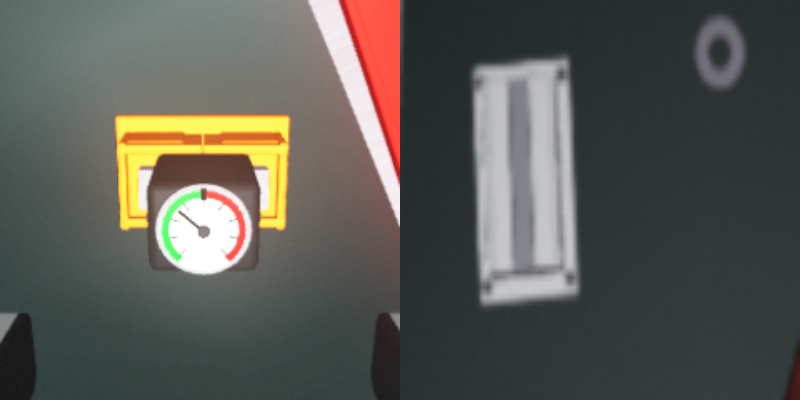

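The gauge stands upright in its cradle with the reading kept, and the shoe hasn't moved. Now I'll fetch the shoe.

apply_moves(
  moves=[
    [-1,9,0,-20,0,0,0],
    [-1,9,0,-25,0,0,0],
    [-1,9,0,-25,0,0,0],
    [-1,9,0,-25,0,0,0],
    [-1,9,0,-25,0,0,0],
    [-1,9,0,-25,0,0,0],
    [-1,9,0,-25,0,0,0],
    [-1,9,0,-25,0,0,0],
    [-1,9,0,-25,0,0,0],
    [-1,9,0,-20,0,0,0],
    [-1,6.5,0,-8.6,0,0,0],
    [-1,0,0,0,0,-6,0],
    [-1,0,0,0,0,-6,0],
    [-1,0,0,0,0,-6,0],
    [-1,0,0,0,0,-6,0],
    [-1,0,0,0,0,-6.3,0],
    [-1,0,17,0,0,0,0],
    [-1,0,17,0,0,0,0],
    [-1,0,0,0,0,0,0],
    [-1,0,0,0,0,0,0],
  ],
)

```text
time: 25.35
tool_pos: [0.5552, 0.1297, 0.1496]
tool_rot: [-0.027, 0.029, -0.706, 0.707]
contact_force: [0.4, 0.1, -0.2]
gripper_width: 0.999
```

```bash
python3 d.py .5551 .1305 .029 -85.45
python3 - <<'E'
from h import *
s=manip.state(); im=manip.grab_frame("wrist"); cv2.imwrite("pics/w8.png",im); r=Rt(s)
c=proj("wrist",[[.5551,.1305,.008]],s)[0]; print(c)
m=cv2.cvtColor(im,cv2.COLOR_BGR2GRAY)>200
b=blob(m,c); q=rect("wrist",b,.008,s); print(q)
E
```

```text
pos [0.5552 0.1297 0.1496] delta tool mm [ -0.3 120.6  -0.8] tool-y turn -0.04 tilt [-2.9e-03 -4.0e-04 -1.0e+00]
[321.68546431 234.32188616]
(array([554.8, 130.2]), 111.8, 67.4, 4.79)
```

The position is confirmed, so I'll go down and grip.

apply_moves(
  moves=[
    [-1,0,15,-0.5,0,0,0],
    [-1,0,20,0,0,0,0],
    [-1,0,20,0,0,0,0],
    [-1,0,20,0,0,0,0],
    [-1,0,20,0,0,0,0],
    [-1,0,12,0,0,0,0],
    [-1,0,7,0,0,0,0],
    [-1,0,4,0,0,0,0],
    [-1,0,2,0,0,0,0],
    [-1,0,0,0,0,0,0],
    [-1,0,0,0,0,0,0],
  ],
)

```text
time: 26.5
tool_pos: [0.5567, 0.1306, 0.0321]
tool_rot: [0.029, -0.028, 0.707, -0.706]
contact_force: [-0.3, -0.3, -0.8]
gripper_width: 0.998
```

apply_moves(
  moves=[
    [-0.5,0,0,0,0,0,0],
    [-0.3,0,0,0,0,0,0],
    [-0.1,0,0,0,0,0,0],
    [0.1,0,0,0,0,0,0],
    [0.4,0,0,0,0,0,0],
    [1,0,0,0,0,0,0],
    [1,0,0,0,0,0,0],
    [1,0,0,0,0,0,0],
    [1,0,0,0,0,0,0],
  ],
)

```text
time: 27.4
tool_pos: [0.5567, 0.1306, 0.0321]
tool_rot: [0.029, -0.028, 0.707, -0.707]
contact_force: [-1.1, 0.6, 5.5]
gripper_width: 0.569
```

apply_moves(
  moves=[
    [1,0,-2,0,0,0,0],
    [1,0,-5,0,0,0,0],
    [1,0,-10,0,0,0,0],
    [1,0,-15,0,0,0,0],
    [1,0,-20,0,0,0,0],
    [1,0,-20,0,0,0,0],
    [1,0,-15,0,0,0,0],
    [1,0,-10,0,0,0,0],
    [1,0,0,0,0,0,0],
    [1,0,0,0,0,0,0],
  ],
)

```text
time: 28.4
tool_pos: [0.5557, 0.1305, 0.1279]
tool_rot: [-0.028, 0.029, -0.707, 0.707]
contact_force: [-0.7, 0.3, -3.4]
gripper_width: 0.57
```

```bash
python3 d.py .519 .328 .13 -79.8
python3 - <<'E'
from h import *
print(manip.state()["contact_force"],manip.state()["ft_torque"])
im=manip.grab_frame("wrist"); cv2.imwrite("pics/w9.png",im)
E
```

```text
pos [0.5557 0.1305 0.1279] delta tool mm [  20.8   -2.1 -199.8] tool-y turn -5.6 tilt [-6.e-04 -0.e+00 -1.e+00]
[-0.71568806  0.26077364 -3.35099747] [-0.04114394  0.05040101  0.00547135]
```

View pics/w9.png

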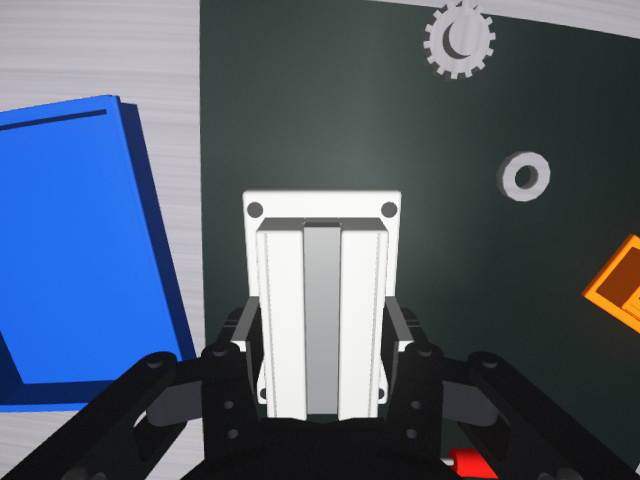

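The wrist view shows the shoe held level and square, with the blue tray to the left. I'll carry it over.

apply_moves(
  moves=[
    [1,2,0,-10,0,0,0],
    [1,2,0,-20,0,0,0],
    [1,2,0,-20,0,0,0],
    [1,2,0,-20,0,0,0],
    [1,2,0,-20,0,0,0],
    [1,2,0,-20,0,0,0],
    [1,2,0,-20,0,0,0],
    [1,2,0,-20,0,0,0],
    [1,2,0,-20,0,0,0],
    [1,2,0,-20,0,0,0],
    [1,1,0,-10,0,-2.8,0],
    [1,0,0,0,0,-2.8,0],
    [1,0,0,0,0,0,0],
    [1,0,0,0,0,0,0],
  ],
)

```text
time: 29.85
tool_pos: [0.5184, 0.3284, 0.1274]
tool_rot: [-0.062, 0.063, -0.704, 0.704]
contact_force: [-0.6, 1.1, -2.9]
gripper_width: 0.568
```

```bash
python3 d.py .519 .328 .036 -79.8
python3 - <<'E'
from h import *
t=manip.grab_frame("top"); w=manip.grab_frame("wrist"); cv2.imwrite("pics/v10.png",np.hstack([cv2.resize(w,(400,300)),cv2.resize(t[175:310,110:290],(400,300))]))
E
```

```text
pos [0.5184 0.3284 0.1274] delta tool mm [-0.6 91.4  0.4] tool-y turn -0.04 tilt [-1.4e-03 -6.0e-04 -1.0e+00]
```

View pics/v10.png

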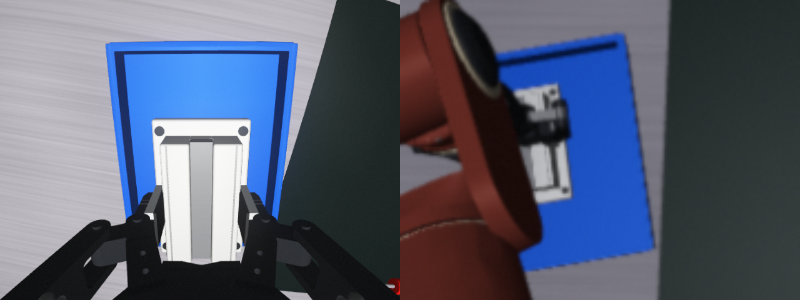

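The shoe is centred over the blue tray and aligned with it. I'll lower it.

apply_moves(
  moves=[
    [1,0,10,0,0,0,0],
    [1,0,15,0,0,0,0],
    [1,0,20,0,0,0,0],
    [1,0,15,0,0,0,0],
    [1,0,12,0,0,0,0],
    [1,0,8,0,0,0,0],
    [1,0,4,0,0,0,0],
    [1,0,2,0,0,0,0],
    [1,0,0,0,0,0,0],
    [1,0,0,0,0,0,0],
  ],
)

```text
time: 30.95
tool_pos: [0.5197, 0.3285, 0.0432]
tool_rot: [0.063, -0.062, 0.704, -0.704]
contact_force: [-1.4, 0.4, -2.4]
gripper_width: 0.567
```

apply_moves(
  moves=[
    [1,0,1,0,0,0,0],
    [1,0,1,0,0,0,0],
    [1,0,0.7,0,0,0,0],
    [1,0,0,0,0,0,0],
  ],
)

```text
time: 31.35
tool_pos: [0.519, 0.3282, 0.0395]
tool_rot: [-0.063, 0.063, -0.704, 0.704]
contact_force: [-0.6, -0.1, -2.7]
gripper_width: 0.567
```

apply_moves(
  moves=[
    [1,0,0.5,0,0,0,0],
    [1,0,0.5,0,0,0,0],
    [1,0,0,0,0,0,0],
  ],
)

```text
time: 31.65
tool_pos: [0.5191, 0.3282, 0.0385]
tool_rot: [-0.063, 0.063, -0.704, 0.704]
contact_force: [0.3, 0.3, -3.2]
gripper_width: 0.569
```

apply_moves(
  moves=[
    [1,0,0.7,0,0,0,0],
    [1,0,0.7,0,0,0,0],
    [1,0,0,0,0,0,0],
  ],
)

```text
time: 31.95
tool_pos: [0.519, 0.3282, 0.037]
tool_rot: [-0.063, 0.063, -0.704, 0.704]
contact_force: [1.4, 0.0, -2.3]
gripper_width: 0.57
```

apply_moves(
  moves=[
    [1,0,0.5,0,0,0,0],
    [1,0,0.5,0,0,0,0],
    [1,0,0,0,0,0,0],
  ],
)

```text
time: 32.25
tool_pos: [0.5191, 0.3282, 0.0362]
tool_rot: [-0.063, 0.063, -0.704, 0.704]
contact_force: [-0.2, -0.0, -3.8]
gripper_width: 0.569
```

apply_moves(
  moves=[
    [1,0,0.5,0,0,0,0],
    [1,0,0,0,0,0,0],
  ],
)

```text
time: 32.45
tool_pos: [0.5192, 0.3283, 0.0361]
tool_rot: [-0.063, 0.063, -0.704, 0.704]
contact_force: [-2.3, -0.7, -0.2]
gripper_width: 0.569
```

The shoe has touched the tray floor. I'll release it and rise clear.

apply_moves(
  moves=[
    [1,0,0.4,0,0,0,0],
    [0.2,0,0,0,0,0,0],
    [-0.1,0,0,0,0,0,0],
    [-0.3,0,0,0,0,0,0],
    [-0.5,0,0,0,0,0,0],
    [-0.8,0,0,0,0,0,0],
    [-0.8,0,0,0,0,0,0],
    [-0.8,0,0,0,0,0,0],
    [-0.8,0,-3,0,0,0,0],
    [-0.8,0,-10,0,0,0,0],
    [-0.8,0,-20,0,0,0,0],
    [-0.8,0,-30,0,0,0,0],
    [-0.8,0,-30,0,0,0,0],
    [-0.8,0,-30,0,0,0,0],
    [-0.8,0,-25,0,0,0,0],
    [-0.8,0,-10,0,0,0,0],
    [-0.8,0,0,0,0,0,0],
    [-0.8,0,0,0,0,0,0],
  ],
)

```text
time: 34.25
tool_pos: [0.5186, 0.328, 0.1922]
tool_rot: [-0.062, 0.063, -0.704, 0.704]
contact_force: [-0.2, -0.3, -0.3]
gripper_width: 0.898
```

Run:
```python
from h import *
s=manip.state(); print(s["contact_force"],s["tool_pos"],s["time"])
t=manip.grab_frame("scene"); w=manip.grab_frame("wrist"); cv2.imwrite("pics/v11.png",np.hstack([cv2.resize(w,(400,300)),cv2.resize(t,(400,300))]))
c=proj("wrist",[[.519,.328,.02]],s)[0]
b=blob(cv2.cvtColor(w,cv2.COLOR_BGR2GRAY)>190,c); print(rect("wrist",b,.012,s))
```

```text
[-0.22178182 -0.31997672 -0.32558483] [0.51859288 0.32798439 0.19222712] 34.25
(array([518.4, 329.1]), 111.5, 67.8, 10.44)
```

View pics/v11.png

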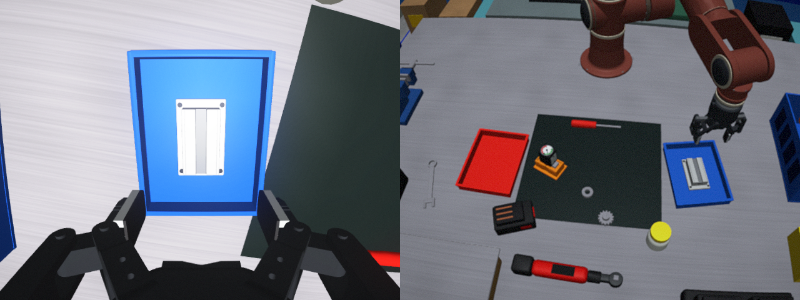

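The shoe lies flat in the blue tray, the gauge is in its cradle, and the gripper is clear. I'll hand in the job.

```bash
python3 -c "
from plant import manip
print(manip.job_done())"
```

```text
the job is handed in; nothing more can be done
None
```

I measured the groove at about 5.1 mm, so the pointer was in the green, and put the shoe in the blue tray. I handed the job in after about 34 s of robot time.

- **Measurement:** The base was pressed on the lands with about 14 N showing at the wrist and held still for 1.2 s. The tool stayed level there to within 0.05°. The pointer stood about 50° counter-clockwise of the limit mark. The tool's travel from first probe contact gave about 5.4 mm, which agrees to about 0.3 mm.
- **Gauge:** It stands back in its cradle with the reading kept. The shoe had not moved during the measurement.
- **Shoe:** It lies flat, right way up, near the middle of the blue tray (111.5 × 67.8 mm seen from above, as it should be). The gripper is open and 0.19 m above the bench, and the last views show nothing else disturbed.
- **Disagreement:** The top camera placed the shoe about 4 mm from where the wrist camera did, and the cradle and dial a few millimetres off in the same way. I used the wrist camera, and the later contacts agreed with it.

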